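# Hold the spring jaw open for the next piece

## Robot

A 6-joint arm with a two-finger parallel gripper is mounted at the origin on a cart in front of the work surface, level with it; the furniture and walls round the work are solid. World frame = base frame: x ahead of the robot, y to its left, z up, the work surface at z = 0. Lengths are in mm, angles in rad, forces in N, time in s.
With the tool pointing down it reaches from about 350 to 975 mm from the base axis. Payload 17.4 kg.
Tool frame: the origin (TCP) lies between the finger pads, 19 mm behind the fingertips; this is the grasp point; y points along the fingers, x is the direction in which the jaws open and shut, and the axes are right-handed (so a half turn about y gives the same grasp; the last joint's range is limited). The gripper opens to 85 mm and grips with 20 to 120 N. Pads are 22 mm wide; open, the fingers measure 114 mm over their backs; the gripper's body (76 mm by 85 mm) begins 54 mm behind the grasp point. The pads swing forward as they close: fully open they stand 13 mm farther back than shut.
Start: joints at [1.097, 0.116, 1.442, -0, 1.584, -0.038], TCP at [284.95, 611.912, 250.003] pointing down, gripper open.
Joint ranges: [-2.83, 2.83], [-0.83, 2.19], [0.07, 2.5], [-1.14, 4.28], [0.01, 3], [-2.97, 2.97]. Speed limits (rad/s): [1.89, 1.89, 2.22, 3.14, 3.14, 3.14].

## Interface

Orientations are given as a unit quaternion [w, x, y, z].
In Python, from station import robot, cams, hand_in gives the robot as it stands.
- The arm moves only by the tool jog_arm, never from a script. Its argument "steps" is one flat list of numbers, 7 for each row, row after row: the shift along the tool's x, y, z in mm, then the turn, a rotation vector about the tool's x, y, z in degrees, then the finger opening in mm, from 0 to 85.4. In form: [x, y, z, ax, ay, az, grip, x, y, z, ax, ay, az, grip, ...]. A call has 1 to 20 rows; each row shifts and turns the commanded pose from where the row before left it, along the tool's axes as they then stand; what a row does not reach is not made up. A row lasts 1/8 s, in which the tool goes at most 62.5 mm and 10.7 degrees, less where a joint would pass 70% of its speed; a pose out of reach is approached as far as the arm can. A call is refused whole if a number of a shift passes 62.5 or a number of a turn 10.7, either way. A call with a gripper value outside its range is refused whole. The fingers move at their own pace and stop on an object; the grip force is fixed at half the most. Time passes only in rows, so rows that do not move let the fingers close. It gives the time, the measured TCP pose, the force and the opening at its end, in the units of the state.
- robot.get_state(): the state, without advancing time (a new reading comes with each control period).
- cams.grab_frame(name): name is "scene" or "top"; returns the picture (420x560x3 uint8, blue, green, red); there is no depth.
- cams.calibration(name): a dict with "K" (3x3 intrinsics, pixels), "rvec" (rotation vector, rad) and "tvec" (3), from world to camera coordinates, as OpenCV has them. Camera axes: x right, y down, z forward; pixel columns grow to the right and rows downward; lengths in mm; the calibration is good to about 2 mm. A picture is of the moment at which its call begins. calibration takes no time and is no camera call.
- hand_in(): hands the job in, once; it reports no verdict.
The state is a dict: "time": time; "qpos": joint angles; "dq": joint speeds; "tau": joint torques, N m; "tcp_pos": TCP position; "ee_rot": TCP orientation; "wrist_force": force on the tool from outside, world axes, zero at the start; "torque": the same for the moment, N m; "opening": finger opening in mm.
Only numpy, scipy, OpenCV 4.12 (cv2) and the standard library are available. Lean on these libraries where they do the work, as an engineer would, in place of code of your own. Each camera call takes 0.05 s, during which the arm holds its last target.

## Task

Three pieces wait in line on the plywood board, and the one standing next to the board's end block is next to go into the spring-jaw holder. Take the holder's sliding jaw by its upright knob and pull it open until its pointer is on that piece's line: the line nearest the closed pointer for the small pot, the middle line for the medium tin, the farthest line for the wide low tin. Finish while still holding the knob, with the jaw kept still at that line so that I can load the piece; never let the jaw snap back, and leave the waiting pieces and the other things on the table where they are.

Things in the scene. Friction and masses are not known exactly. Their poses are not given: they have to be found in the camera images.
- holder: Spring-jaw holder, fixed: plywood base 300 x 120 x 12 mm, wooden end blocks, guide rods, spring. Origin: centre of its underside on the table. x runs along the slide from the front end block (-x) to the fixed jaw (+x, top 58 mm up), y left, z up; turned up to 0.45 rad from x pointing away from the robot. The sliding jaw: carriage 82 mm wide, top 41 mm up, with a jaw plate to 62 mm.
- jaw (a joint): Opening of the sliding jaw in m: 0 = shut by its spring (cork faces 30 mm apart), growing as it is pulled along the holder's -x; end stop at 0.108. The pointer is on the lines at 0.035 (first), 0.065 (middle), 0.095 (farthest). The spring pulls it shut with about 4 N at 0, rising to 12 N at 0.095; friction 0.5 N.
- knob_grip (a point): Centre of the head of the upright black knob on the sliding jaw, the part to hold, 86 mm above the table: round head 30 mm across, 72 to 102 mm up, on a 14 mm stem (47 to 66 mm up). With the jaw shut it is 8 mm along +x from the holder's origin; it moves with the jaw. The jaw plate stands 46 mm behind its axis (+x); nothing else near is higher than the head's underside.
- pointer (a point): Tip of the thin dark pointer on the sliding jaw's left (+y) side, over the white strip. It moves with the jaw.
- line1 (a point): First dark cross line on the white strip along the holder's left (+y) edge, nearest the closed pointer, 35 mm from it: for the small pot.
- line2 (a point): Middle line, 65 mm from the closed pointer: for the medium tin.
- line3 (a point): Farthest line, 95 mm from the closed pointer, nearest the front end block: for the wide tin.
- queue_board: Plywood board 380 x 130 x 12 mm fixed to the table left of the holder, the three pieces standing in line along it. Origin: centre of its underside. x along the board, toward its one wooden end block (25 x 110 mm, 57 mm above the table), which is at the end away from the robot.
- next_place (a point): The place next to the end block, on the board's top: the piece standing within 35 mm of it is next. The other two places are 112 and 224 mm from it.
- small_pot: Small paint sample pot, 53 mm across, 58 mm tall. Origin: centre of its underside.
- mid_tin: Medium closed glaze tin, 81 mm across, 86 mm tall. Origin: centre of its underside.
- wide_tin: Wide low open wax tin, 113 mm across, 76 mm tall. Origin: centre of its underside.
- sanding_block: Sanding block, 60 x 108 x 38 mm, lying on the table near the robot; leave it alone. Origin: centre of its underside.
- flat_brush: Flat paint brush, 200 x 45 x 18 mm, lying on the table near the robot; leave it alone. Origin: centre of its underside, x along the brush.
- washi_roll: Small roll of tape, 58 mm across, 19 mm tall, lying right of the holder; leave it alone. Origin: centre of its underside.
Mind the look-alikes: they are no part of the job. Leave any orange or red look-alike of the wide_tin alone. What is shaped like the mid_tin but red is not meant.

How it is judged (in metres and radians):
At the end, for the whole second after the job is handed in: The jaw is still (under 10 mm/s) with its pointer within 4 mm of the line for the piece at the end block (0.035 small pot, 0.065 medium tin, 0.095 wide tin), and the fingers are holding the knob (contact over 2 N, TCP within 50 mm of the centre of its head) (((horizontal distance between next_place and small_pot below 0.035 m and value of joint jaw between 0.031 and 0.039 m) or (horizontal distance between next_place and mid_tin below 0.035 m and value of joint jaw between 0.061 and 0.069 m) or (horizontal distance between next_place and wide_tin below 0.035 m and value of joint jaw between 0.091 and 0.099 m)) and velocity of joint jaw between -0.01 and 0.01 m/s and contact force between the fingers and holder above 2 N and distance between the grasp point and knob_grip below 0.05 m); the arm keeps its last pose, push and grip.
It fails at once if the jaw snaps back (faster than 0.4 m/s toward closed) (velocity of joint jaw below -0.4 m/s).
It fails at once if a waiting piece is moved more than 20 mm (distance of any of small_pot, mid_tin, wide_tin from where it was at the start of the episode above 0.02 m).
It fails at once if the sanding block, flat brush or tape roll is moved more than 20 mm (distance of any of sanding_block, flat_brush, washi_roll from where it was at the start of the episode above 0.02 m).
It also fails if it takes over 32 s, if anything falls off the work surface, if the arm or the gripper's body presses on something with over 40 N, if the wrist force passes 120 N, or if a joint passes its speed limit or range.

## Working session

There is one attempt and no reset: what is moved stays moved. The work goes in short steps, Python scripts to look and compute and a tool call to move; the robot and the scene stay as the last step left them, time stands still between calls to the robot, and variables do not carry over. Pictures are saved under pics/ and viewed, and the job is handed in when it is done.

Besides the shell and the picture viewer there is one more tool, called by a JSON object that holds its "name" and its "arguments", one argument or row to a line. jog_arm: Moves the arm, as the interface text tells. Its arguments: {"type":"object","properties":{"steps":{"type":"array","items":{"type":"number"}}},"required":["steps"]}

```bash
mkdir -p pics; ls; python3 - <<'E'
from station import robot,cams
import cv2
s=robot.get_state();print(s)
for n in("scene","top"):
    cv2.imwrite(f"pics/{n}0.png",cams.grab_frame(n));print(n,cams.calibration(n))
E
```

```text
pics
{'time': 0.0, 'qpos': array([ 1.09719839e+00,  1.16472692e-01,  1.44229728e+00, -3.69700542e-05,
        1.58401814e+00, -3.78069754e-02]), 'dq': array([-0.0019406 , -0.00087303, -0.0013211 , -0.00085786, -0.00025609,
        0.00024236]), 'tau': array([-1.44499252e-03, -7.31996584e+01, -6.32491994e+01, -7.00634268e-05,
        6.26248744e-03, -2.22165096e-05]), 'tcp_pos': array([284.8723093 , 611.73575625, 249.25125407]), 'ee_rot': array([-0.5960401 ,  0.59648977,  0.37973126, -0.38044753]), 'wrist_force': array([ 0.41517631, -0.45726966,  0.52164375]), 'torque': array([0.00599747, 0.01416691, 0.00393423]), 'opening': 85.40469823078118}
scene {'K': array([[470.65386715,   0.        , 273.44488577],
       [  0.        , 470.65386715, 206.31133189],
       [  0.        ,   0.        ,   1.        ]]), 'rvec': array([ 2.13845746, -0.96879074,  0.4269324 ]), 'tvec': array([-374.75865601,  328.85211068, 1354.49589477])}
top {'K': array([[527.30340394,   0.        , 285.27689448],
       [  0.        , 527.30340394, 210.4782447 ],
       [  0.        ,   0.        ,   1.        ]]), 'rvec': array([ 2.14907419, -2.13465558,  0.16447181]), 'tvec': array([ -29.3078055 ,  562.82564095, 1692.70825279])}
```

View pics/scene0.png

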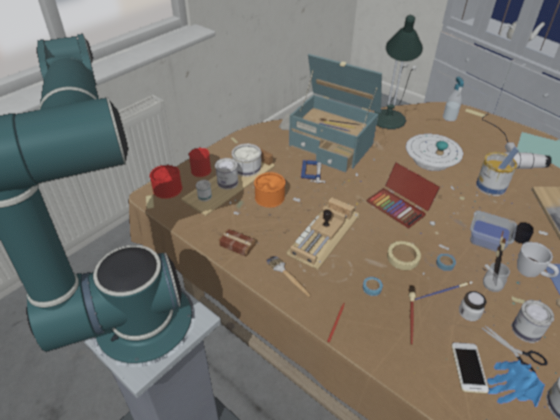

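View pics/top0.png

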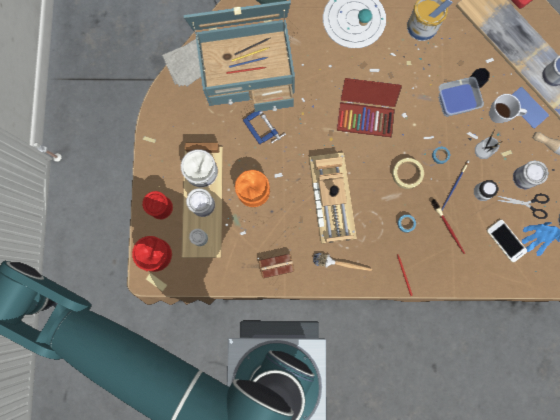

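```bash
python3 - <<'E'
import cv2,numpy as np
a=cv2.imread("pics/top0.png");b=cv2.imread("pics/scene0.png")
f=lambda i,x,y,w,h,s:cv2.resize(i[y:y+h,x:x+w],None,fx=s,fy=s,interpolation=cv2.INTER_CUBIC)
cv2.imwrite("pics/c1.png",np.hstack([f(a,120,130,130,150,3),f(b,140,130,130,150,3)]))
cv2.imwrite("pics/c2.png",f(a,295,140,75,110,5))
cv2.imwrite("pics/c3.png",f(b,280,185,90,90,6))
E
```

```text
(no output)
```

View pics/c1.png

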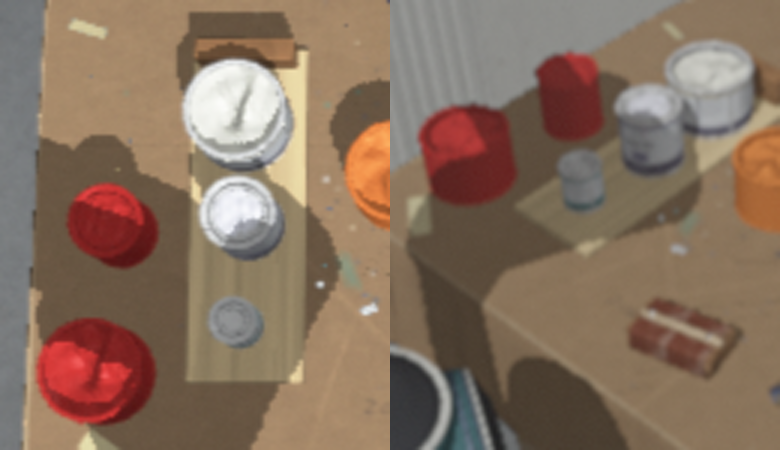

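View pics/c2.png

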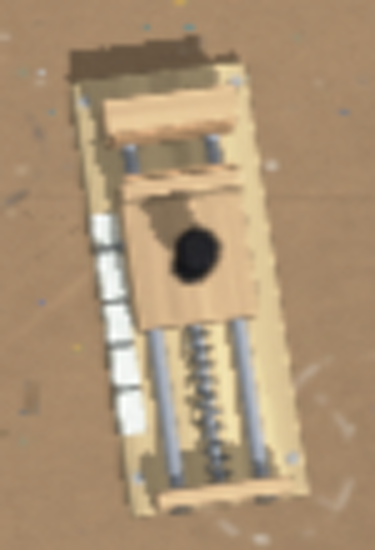

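View pics/c3.png

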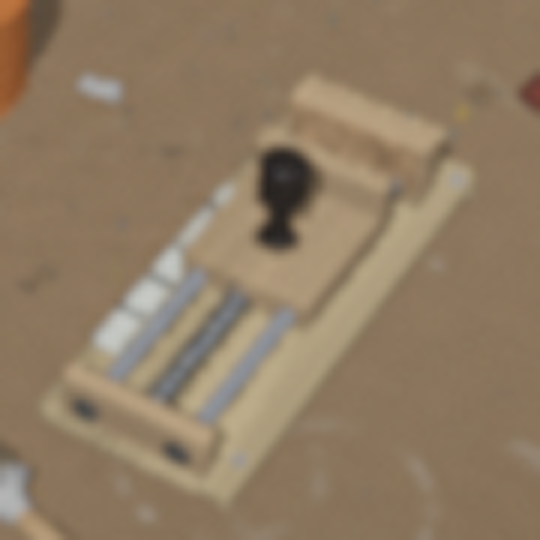

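Next to the end block, at top(198,166) and scene(247,157), stands the white wide low open tin, so the target is the farthest line, 0.095. Its look-alikes are the red one at top(152,252) and the orange one at top(252,187). Both are off the board, so I'm ignoring them. The medium tin (200,202) and small pot (198,238) stand farther back on the board. The knob head is at top(334,191) and scene(327,215).

```bash
cat >h.py <<'E'
from station import robot,cams
import cv2,numpy as np
from scipy.optimize import least_squares
from scipy.spatial.transform import Rotation as R
def proj(n,P):
    c=cams.calibration(n);return cv2.projectPoints(np.array(P,float).reshape(-1,3),c["rvec"],c["tvec"],c["K"],None)[0][:,0]
def ray(n,uv,z):
    c=cams.calibration(n);Rm=cv2.Rodrigues(c["rvec"])[0];t=c["tvec"].ravel()
    d=Rm.T@np.linalg.solve(c["K"],[*uv,1]);o=-Rm.T@t
    return o+d*(z-o[2])/d[2]
def H(p,P):
    x,y,a=p;P=np.array(P,float);c,s=np.cos(a),np.sin(a)
    return np.c_[x+c*P[:,0]-s*P[:,1],y+s*P[:,0]+c*P[:,1],P[:,2]]
E
python3 - <<'E'
from h import *
Pt=[[150,60,12],[150,-60,12],[-150,-60,12],[-150,60,12],[8,0,86]]
ut=np.array([[310,157],[343.6,153.2],[356.6,238.8],[321.6,243.2],[334.4,190.8]])
Ps=[[-150,60,12],[-150,-60,12],[150,-60,12],[8,0,86]]
us=np.array([[287,252.5],[317.5,268.3],[358.7,214.7],[327.5,214.7]])
f=lambda p:np.r_[(proj("top",H(p,Pt))-ut).ravel(),(proj("scene",H(p,Ps))-us).ravel()]
x0=ray("top",(333,199),12);print(x0)
r=least_squares(f,[x0[0],x0[1],0.1],loss='soft_l1');p=r.x
print(p,f(p).round(1).reshape(-1,2))
for j in(0,95):print("knob",H(p,[[8-j,0,86]]))
print("knob rays top",ray("top",(334.4,190.8),88),"scene",ray("scene",(327.5,214.7),86))
for n,uv,z in(("brushfeat",(322,258),15),("brush",(370,268),10),("sand",(275,263),38),("orange",(252,187),76),("wide",(198,166),76)):print(n,ray("top",uv,z))
print(R.from_quat(robot.get_state()["ee_rot"],scalar_first=True).as_matrix().round(3))
E
```

```text
[ 607.97053923 -185.75238432   12.        ]
[ 6.15282761e+02 -1.85416872e+02  1.35947392e-01] [[-0.8 -0.9]
 [ 0.4 -1.5]
 [ 0.6 -0.2]
 [-0.2  0.1]
 [ 0.2 -0.4]
 [-1.9  0.8]
 [-0.3  0.7]
 [ 0.5 -0.3]
 [-1.1  1.2]]
knob [[ 623.20894776 -184.33264001   86.        ]]
knob [[ 529.08547697 -197.20789719   86.        ]]
knob rays top [ 621.37619106 -183.51116729   88.        ] scene [ 630.01648548 -183.59854278   86.        ]
brushfeat [ 409.48973608 -147.76469878   15.        ]
brush [ 377.93454028 -306.41126597   10.        ]
sand [390.76867943   6.74807048  38.        ]
orange [634.44522937  83.1740983   76.        ]
wide [703.22349024 260.94760432  76.        ]
[[ 0.422 -0.    -0.907]
 [ 0.907 -0.001  0.422]
 [-0.001 -1.     0.   ]]
```

{"name": "jog_arm", "arguments": {
  "steps": [-20,0,-22,0,0,0,85,-38,0,-42,0,0,0,85,-38,0,-42,0,0,0,85,-38,0,-42,0,0,0,85,-38,0,-42,0,0,0,85,-38,0,-42,0,0,0,85,-38,0,-42,0,0,0,85,-38,0,-42,0,0,0,85,-38,0,-42,0,0,0,85,-38,0,-42,0,0,0,85,-38,0,-42,0,0,0,85,-38,0,-42,0,0,0,85,-38,0,-42,0,0,0,85,-38,0,-42,0,0,0,85,-38,0,-42,0,0,0,85,-27,0,-32,0,0,0,85]
}}

```text
time: 2.1
tcp_pos: [622.9, -186.3, 249.4]
ee_rot: [0.597, -0.596, -0.38, 0.38]
wrist_force: [1.2, 0.5, -0.2]
opening: 84.8
```

{"name": "jog_arm", "arguments": {
  "steps": [0,0,0,0,9.5,0,85,0,0,0,0,9.5,0,85,0,0,0,0,9.5,0,85,0,0,0,0,9.5,0,85,0,0,0,0,9.5,0,85,0,0,0,0,9.8,0,85,0,0,0,0,0,0,85,0,0,0,0,0,0,85]
}}

```text
time: 3.1
tcp_pos: [622.5, -184.0, 249.8]
ee_rot: [0.705, -0.705, -0.049, 0.049]
wrist_force: [-0.5, -0.5, 0.1]
opening: 85.4
```

```bash
python3 - <<'E'
from h import *
s=robot.get_state();print(s["time"],s["tcp_pos"],s["wrist_force"])
M=R.from_quat(s["ee_rot"],scalar_first=True).as_matrix();print(M.round(3),np.degrees(np.arctan2(M[1,0],M[0,0])))
for n,(x,y,w,h) in(("scene",(250,130,150,150)),("top",(265,130,150,130))):
    im=cams.grab_frame(n);cv2.imwrite(f"pics/{n}1.png",cv2.resize(im[y:y+h,x:x+w],None,fx=4,fy=4,interpolation=cv2.INTER_CUBIC))
print(M.T@(np.array([623,-184,250])-s["tcp_pos"]))
E
```

```text
3.1 [ 622.48916617 -183.97119692  249.79542228] [-0.5264811  -0.51031516  0.09637211]
[[ 0.99  -0.    -0.138]
 [ 0.138  0.     0.99 ]
 [-0.    -1.     0.   ]] 7.957867970038594
[ 0.50186574 -0.20474115 -0.09922048]
```

View pics/scene1.png

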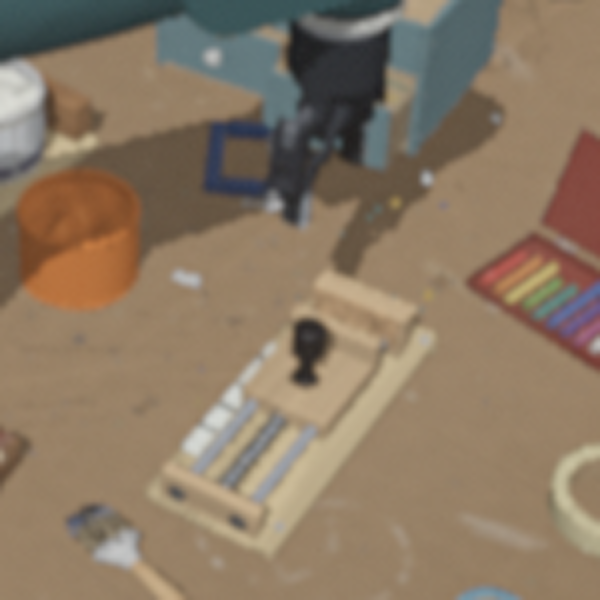

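View pics/top1.png

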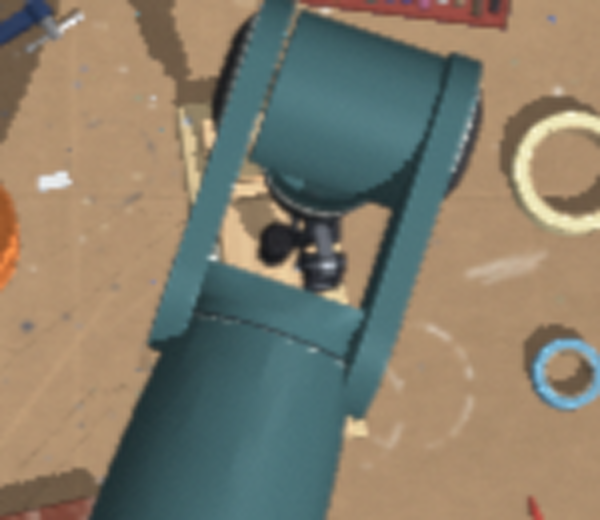

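{"name": "jog_arm", "arguments": {
  "steps": [0,30,0,0,0,0,85,0,40,0,0,0,0,85,0,35,0,0,0,0,85,0,15,0,0,0,0,85,0,0,0,0,0,0,85,0,0,0,0,0,0,85]
}}

```text
time: 3.95
tcp_pos: [623.1, -184.2, 131.7]
ee_rot: [-0.705, 0.706, 0.048, -0.047]
wrist_force: [0.6, -1.2, -0.4]
opening: 84.9
```

```bash
python3 - <<'E'
from h import *
s=robot.get_state();print(s["time"],s["tcp_pos"],s["wrist_force"])
n="scene";x,y,w,h=270,160,110,110
im=cams.grab_frame(n);cv2.imwrite(f"pics/{n}2.png",cv2.resize(im[y:y+h,x:x+w],None,fx=5,fy=5,interpolation=cv2.INTER_CUBIC))
E
```

```text
3.95 [ 623.14836252 -184.17109408  131.72880507] [ 0.62538209 -1.21660744 -0.43745793]
```

View pics/scene2.png

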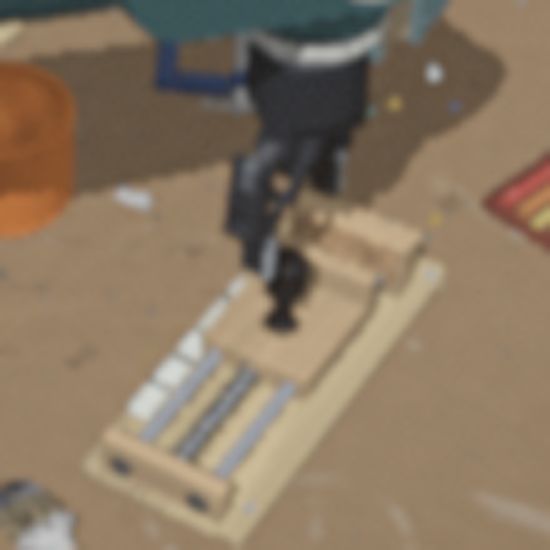

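```bash
python3 - <<'E'
from h import *
T=np.array([623.1,-184.2,131.7]);ex=np.array([.99,.138,0])
for d in(-42.5,-57,42.5,57):print(d,(proj("scene",[T+ex*d-[0,0,6]])-[270,160])*5)
print((proj("scene",[[623,-184,86],[629,-184,86]])-[270,160])*5)
E
```

```text
-42.5 [[254.6059443  272.40185852]]
-57 [[243.45258057 285.51435541]]
42.5 [[317.40039231 198.57731335]]
57 [[327.69091354 186.47922071]]
[[281.65286466 279.26174012]
 [287.07399732 274.56751949]]
```

{"name": "jog_arm", "arguments": {
  "steps": [0,15,0,0,0,0,85,0,18,0,0,0,0,85,0,12,0,0,0,0,85,0,2,0,0,0,0,85,0,0,0,0,0,0,85]
}}

```text
time: 4.62
tcp_pos: [622.6, -184.0, 83.1]
ee_rot: [-0.705, 0.706, 0.048, -0.048]
wrist_force: [-0.3, 0.8, -0.1]
opening: 84.9
```

{"name": "jog_arm", "arguments": {
  "steps": [0,0,0,0,0,0,60,0,0,0,0,0,0,50,0,0,0,0,0,0,45,0,0,0,0,0,0,42]
}}

```text
time: 5.12
tcp_pos: [622.5, -184.0, 83.1]
ee_rot: [-0.705, 0.706, 0.048, -0.048]
wrist_force: [-0.3, 0.1, 0.5]
opening: 42.2
```

```bash
python3 - <<'E'
from h import *
s=robot.get_state();print(s["time"],s["tcp_pos"],s["wrist_force"],s["opening"])
n="scene";x,y,w,h=270,160,110,110
im=cams.grab_frame(n);cv2.imwrite(f"pics/{n}3.png",cv2.resize(im[y:y+h,x:x+w],None,fx=5,fy=5,interpolation=cv2.INTER_CUBIC))
E
```

```text
5.125 [ 622.54574404 -183.97411658   83.0890871 ] [-0.31748331  0.11518789  0.5247647 ] 42.231601872380665
```

View pics/scene3.png

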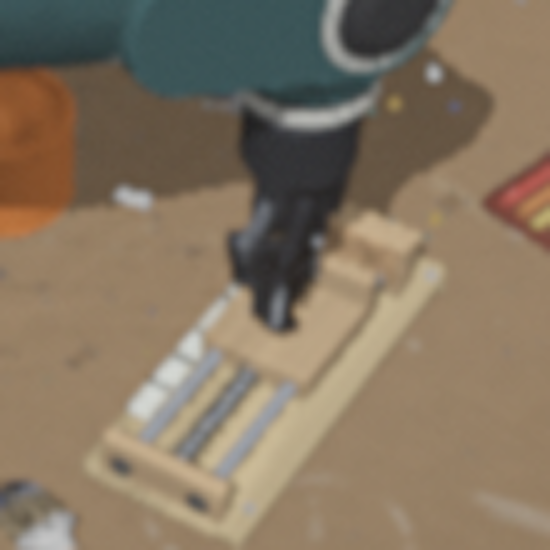

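The fingers straddle the knob at 42 mm with no force on them, so the TCP is centred to within about 6 mm. I'll close slowly.

{"name": "jog_arm", "arguments": {
  "steps": [0,0,0,0,0,0,38,0,0,0,0,0,0,36,0,0,0,0,0,0,34]
}}

```text
time: 5.55
tcp_pos: [622.8, -184.0, 83.2]
ee_rot: [-0.705, 0.706, 0.048, -0.047]
wrist_force: [4.4, 1.2, 0.5]
opening: 33.9
```

{"name": "jog_arm", "arguments": {
  "steps": [0,0,0,0,0,0,32,0,0,0,0,0,0,31]
}}

```text
time: 5.8
tcp_pos: [622.8, -184.0, 83.4]
ee_rot: [-0.705, 0.706, 0.048, -0.047]
wrist_force: [4.5, 1.3, 3.0]
opening: 30.9
```

{"name": "jog_arm", "arguments": {
  "steps": [0,0,0,0,0,0,20,0,0,0,0,0,0,10,0,0,0,0,0,0,10,0,0,0,0,0,0,10]
}}

```text
time: 6.3
tcp_pos: [622.9, -184.0, 83.6]
ee_rot: [-0.705, 0.706, 0.048, -0.047]
wrist_force: [3.3, 1.1, 6.8]
opening: 28.0
```

{"name": "jog_arm", "arguments": {
  "steps": [1,0,0,0,0,0,10,0,0,0,0,0,0,10]
}}

```text
time: 6.55
tcp_pos: [623.9, -183.8, 83.6]
ee_rot: [-0.705, 0.706, 0.048, -0.047]
wrist_force: [4.6, 1.8, 5.7]
opening: 28.4
```

{"name": "jog_arm", "arguments": {
  "steps": [1,0,0,0,0,0,10,0,0,0,0,0,0,10]
}}

```text
time: 6.8
tcp_pos: [624.9, -183.7, 83.6]
ee_rot: [-0.705, 0.706, 0.048, -0.047]
wrist_force: [4.5, 1.2, 5.2]
opening: 28.2
```

{"name": "jog_arm", "arguments": {
  "steps": [1,0,0,0,0,0,10,0,0,0,0,0,0,10]
}}

```text
time: 7.05
tcp_pos: [625.6, -183.6, 83.6]
ee_rot: [-0.705, 0.706, 0.048, -0.048]
wrist_force: [1.0, 1.4, 7.2]
opening: 28.1
```

{"name": "jog_arm", "arguments": {
  "steps": [1,0,0,0,0,0,10,0,0,0,0,0,0,10]
}}

```text
time: 7.3
tcp_pos: [625.8, -183.6, 83.6]
ee_rot: [-0.705, 0.706, 0.047, -0.048]
wrist_force: [-9.7, 1.8, 11.8]
opening: 28.4
```

Pushing forward, the force changes sign at TCP x ≈ 625.5, which is the closed stop. Now I'll pull gently and watch the side force.

{"name": "jog_arm", "arguments": {
  "steps": [-2,0,0,0,0,0,10,-3,0,0,0,0,0,10,-5,0,0,0,0,0,10,-6,0,0,0,0,0,10,-6,0,0,0,0,0,10,-6,0,0,0,0,0,10,-4,0,0,0,0,0,10,0,0,0,0,0,0,10]
}}

```text
time: 8.3
tcp_pos: [595.1, -187.8, 83.6]
ee_rot: [-0.705, 0.706, 0.048, -0.047]
wrist_force: [5.9, 1.6, 4.5]
opening: 28.3
```

```bash
python3 - <<'E'
from h import *
s=robot.get_state();print(s["time"],s["tcp_pos"],s["wrist_force"],s["torque"],s["opening"])
M=R.from_quat(s["ee_rot"],scalar_first=True).as_matrix();print(M.round(3))
n="scene";x,y,w,h=270,160,110,110
im=cams.grab_frame(n);cv2.imwrite(f"pics/{n}4.png",cv2.resize(im[y:y+h,x:x+w],None,fx=5,fy=5,interpolation=cv2.INTER_CUBIC))
n="top";x,y,w,h=295,140,75,110
im=cams.grab_frame(n);cv2.imwrite(f"pics/{n}4.png",cv2.resize(im[y:y+h,x:x+w],None,fx=5,fy=5,interpolation=cv2.INTER_CUBIC))
E
```

```text
8.3 [ 595.07869044 -187.75183431   83.5994408 ] [5.87197918 1.59571205 4.47007577] [ 0.28865622 -0.91571848  0.03741842] 28.266909904341137
[[ 0.991  0.001 -0.134]
 [ 0.134 -0.     0.991]
 [ 0.001 -1.    -0.   ]]
```

View pics/scene4.png

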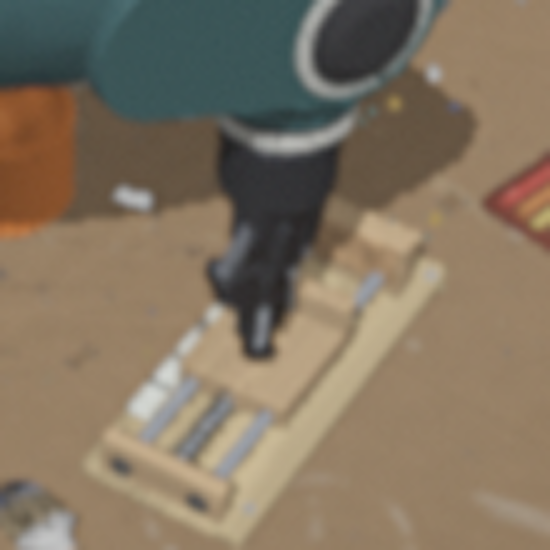

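View pics/top4.png

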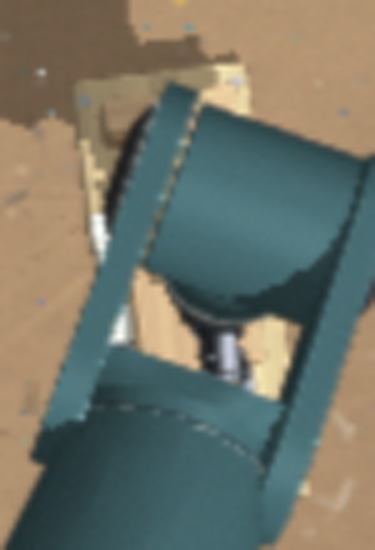

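The jaw follows the fingers: it's about 30.6 mm open, and the force agrees with the spring. Another 64.5 mm to go.

{"name": "jog_arm", "arguments": {
  "steps": [-3,0,0,0,0,0,10,-6,0,0,0,0,0,10,-7,0,0,0,0,0,10,-7,0,0,0,0,0,10,-7,0,0,0,0,0,10,-7,0,0,0,0,0,10,-7,0,0,0,0,0,10,-7,0,0,0,0,0,10,-6,0,0,0,0,0,10,-4,0,0,0,0,0,10,-3,0,0,0,0,0,10,0,0,0,0,0,0,10,0,0,0,0,0,0,10]
}}

```text
time: 10.02
tcp_pos: [532.3, -196.3, 83.6]
ee_rot: [-0.705, 0.706, 0.049, -0.047]
wrist_force: [11.1, 2.2, 1.7]
opening: 28.6
```

```bash
python3 - <<'E'
from h import *
s=robot.get_state();print(s["time"],s["tcp_pos"],s["wrist_force"],s["torque"],s["opening"])
print("travel",np.linalg.norm((s["tcp_pos"]-[625.4,-183.65,83.6])[:2]))
n="scene";x,y,w,h=280,200,70,70
im=cams.grab_frame(n);cv2.imwrite(f"pics/{n}5.png",cv2.resize(im[y:y+h,x:x+w],None,fx=8,fy=8,interpolation=cv2.INTER_CUBIC))
n="top";x,y,w,h=295,140,75,110
im=cams.grab_frame(n);cv2.imwrite(f"pics/{n}5.png",cv2.resize(im[y:y+h,x:x+w],None,fx=5,fy=5,interpolation=cv2.INTER_CUBIC))
E
```

```text
10.025 [ 532.31448101 -196.26508303   83.62458308] [11.13925617  2.24007454  1.73234038] [ 0.35575948 -1.76600813 -0.04016076] 28.551703141685017
travel 93.93643683641567
```

View pics/scene5.png

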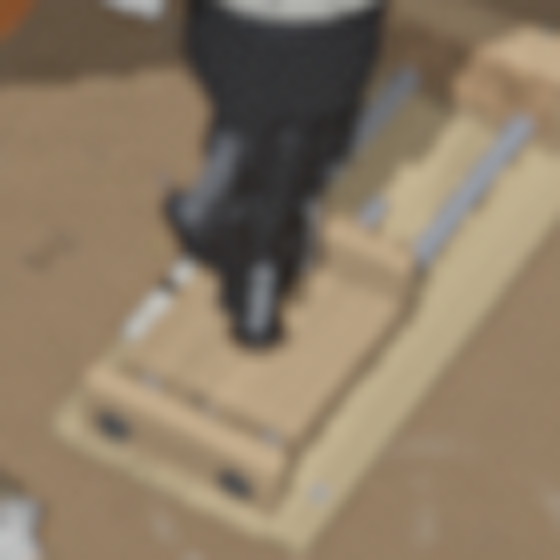

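View pics/top5.png

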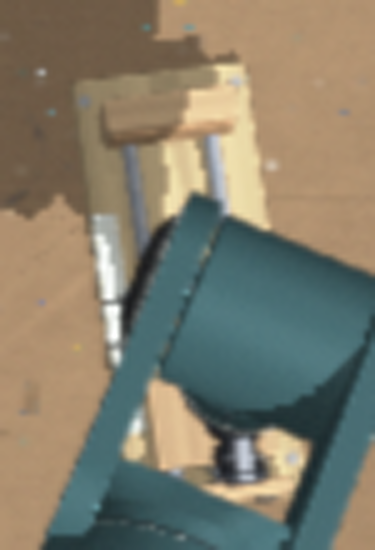

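{"name": "jog_arm", "arguments": {
  "steps": [-1.2,0,0,0,0,0,10,0,0,0,0,0,0,10,0,0,0,0,0,0,10]
}}

```text
time: 10.5
tcp_pos: [531.1, -196.4, 83.6]
ee_rot: [-0.705, 0.706, 0.049, -0.047]
wrist_force: [11.7, 2.4, 1.6]
opening: 28.2
```

```bash
python3 - <<'E'
from h import *
s=robot.get_state();print(s["time"],s["tcp_pos"],s["wrist_force"],s["opening"])
print("travel",np.linalg.norm((s["tcp_pos"]-[625.4,-183.65,83.6])[:2]))
im=np.mean([cams.grab_frame("scene").astype(float) for _ in range(4)],0).astype(np.uint8)
cv2.imwrite("pics/scene6full.png",im)
a=cv2.imread("pics/scene0.png")
f=lambda i,x,y,w,h,s:cv2.resize(i[y:y+h,x:x+w],None,fx=s,fy=s,interpolation=cv2.INTER_CUBIC)
cv2.imwrite("pics/cmp.png",np.hstack([f(a,285,205,75,110//2+15,5),f(im,285,205,75,70,5)]))
cv2.imwrite("pics/cmp2.png",np.hstack([f(a,288,220,30,32,13),f(im,288,220,30,32,13)]))
E
```

```text
10.5 [ 531.13834171 -196.42886471   83.63518093] [11.72215976  2.43104094  1.56952562] 28.24300312644224
travel 95.12391710800902
```

View pics/cmp.png

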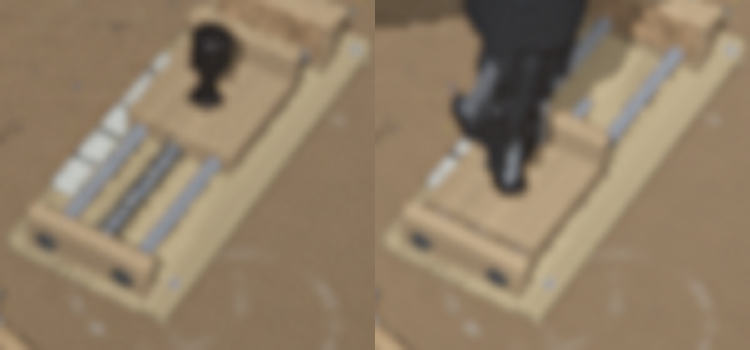

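View pics/cmp2.png

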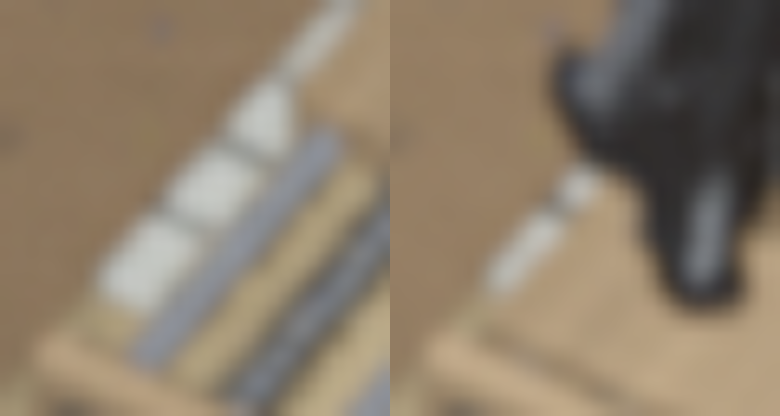

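```bash
python3 - <<'E'
from h import *
for (u,v) in (((230,161),(160,245)),((300,62),(232,142))):
    for z in(41,62):
        A=ray("scene",(285+u[0]/5,205+u[1]/5),z);B=ray("scene",(285+v[0]/5,205+v[1]/5),z);print(z,np.linalg.norm(A-B))
s=robot.get_state();print(s["time"],s["tcp_pos"],s["wrist_force"],s["opening"])
im=cams.grab_frame("top");cv2.imwrite("pics/topend.png",im)
cv2.imwrite("pics/sceneend.png",cams.grab_frame("scene"))
E
```

```text
41 89.50384786753511
62 87.8150644703504
41 93.43885108044609
62 91.67582095251018
10.7 [ 531.17624643 -196.41662796   83.67612199] [11.42196281  1.59798956  2.37052723] 28.08441814803662
```

View pics/topend.png

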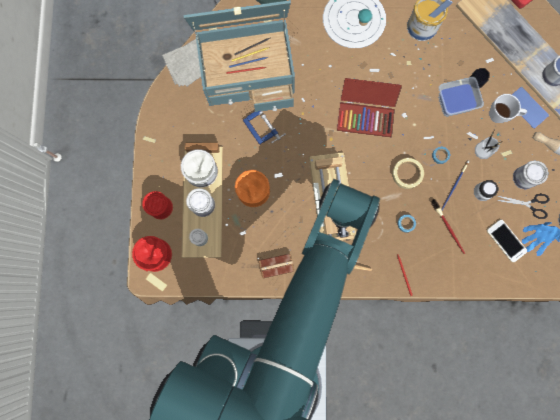

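The eyeballed corners give 88–93 mm and the arm's travel gives 95 mm. I'll do a sub-pixel check to settle it.

```bash
python3 - <<'E'
from h import *
a=cv2.imread("pics/scene0.png").astype(np.float32);b=cv2.imread("pics/scene6full.png").astype(np.float32)
p=[615.28,-185.4,0.1355]
def samp(im,P):
    q=proj("scene",H(p,P)).astype(np.float32);return cv2.remap(im,q[:,None,0],q[:,None,1],cv2.INTER_CUBIC)[:,0]
for name,xs,ys,z in(("front-right",(-60,-15),(-50,-10),41),("right edge+plate",(10,75),(-55,-15),50),("plate top",(35,75),(-50,-5),62),("all",(-60,75),(-55,-18),41)):
    X,Y=np.meshgrid(np.arange(*xs,1.),np.arange(*ys,1.));P=np.c_[X.ravel(),Y.ravel(),np.full(X.size,z)]
    A=samp(a,P);best=[]
    for d in np.arange(84,104,.5):
        B=samp(b,P-[d,0,0]);best.append((np.corrcoef((A-A.mean(0)).ravel(),(B-B.mean(0)).ravel())[0,1],d))
    print(name,sorted(best)[-4:][::-1])
# check camera static on the fixed background: end block, and pointer/line darkness along strip
for im,l in((a,"shut"),(b,"open")):
    for y in(53,56,59):
        xs=np.arange(-125,-20,2.5);v=samp(im,np.c_[xs,np.full(xs.size,y),np.full(xs.size,14)]).mean(1);print(l,y,[f"{x:.0f}:{int(k)}" for x,k in zip(xs,v)])
E
```

```text
front-right [(np.float64(0.3298323217869167), np.float64(87.5)), (np.float64(0.3293113372863086), np.float64(87.0)), (np.float64(0.3279718902898011), np.float64(88.0)), (np.float64(0.32687895770077574), np.float64(86.5))]
right edge+plate [(np.float64(0.9551656866089102), np.float64(95.5)), (np.float64(0.9548505178656977), np.float64(95.0)), (np.float64(0.9544181728135334), np.float64(96.0)), (np.float64(0.9533476036293094), np.float64(94.5))]
plate top [(np.float64(0.8815500395308921), np.float64(95.5)), (np.float64(0.8800392173036716), np.float64(96.0)), (np.float64(0.8795281477668068), np.float64(95.0)), (np.float64(0.8751135899951834), np.float64(96.5))]
all [(np.float64(0.7525478488668123), np.float64(89.0)), (np.float64(0.752430608312971), np.float64(88.5)), (np.float64(0.7511376763078407), np.float64(89.5)), (np.float64(0.7510225593656362), np.float64(88.0))]
shut 53 ['-125:127', '-122:135', '-120:143', '-118:152', '-115:156', '-112:155', '-110:148', '-108:141', '-105:139', '-102:139', '-100:142', '-98:145', '-95:149', '-92:157', '-90:170', '-88:183', '-85:193', '-82:196', '-8
[... 1952 characters left out ...]
'-72:179', '-70:183', '-68:185', '-65:185', '-62:178', '-60:162', '-58:147', '-55:144', '-52:154', '-50:168', '-48:178', '-45:175', '-42:160', '-40:138', '-38:105', '-35:75', '-32:55', '-30:47', '-28:44', '-25:44', '-22:45']
open 59 ['-125:133', '-122:134', '-120:142', '-118:149', '-115:155', '-112:156', '-110:153', '-108:148', '-105:145', '-102:142', '-100:140', '-98:139', '-95:139', '-92:142', '-90:147', '-88:158', '-85:168', '-82:176', '-80:178', '-78:177', '-75:177', '-72:177', '-70:181', '-68:183', '-65:184', '-62:176', '-60:161', '-58:143', '-55:137', '-52:145', '-50:161', '-48:173', '-45:175', '-42:165', '-40:140', '-38:109', '-35:77', '-32:57', '-30:48', '-28:46', '-25:48', '-22:48']
```

The best-correlated match, on the jaw plate and right edge (0.96), gives 95–95.5 mm. The pointer and the third line merge into one dark mark, within about 1 mm. The patches that take in the front edge gave 87–89 mm, but the end block now stands beside them, so I don't trust those. Handing in.

```bash
python3 -c "
from station import robot,hand_in
print(hand_in());s=robot.get_state();print(s['time'],s['tcp_pos'],s['wrist_force'],s['opening'])"
```

```text
the job is handed in; nothing more can be done
None
the job is handed in; nothing more can be done
```

The piece at the end block is the wide low white tin, so I pulled the jaw open to the farthest line (0.095) and handed in at about 10.7 s, still gripping the knob.

**Last checks that agree:**
- **Arm travel:** it moved 95.1 mm from the closed stop, which I found by pushing gently until the force changed sign.
- **Spring pull:** it reads about 11.5 N, as expected near 0.095.
- **Jaw plate match in the pictures:** it gives 95–95.5 mm.
- **Pointer:** it shows as one dark mark with the third line, to about 1 mm.
- **Other things on the table:** the waiting pieces look unmoved in the last top picture, and so does everything else the arm doesn't cover. The arm hides part of the brush.

**Checks that disagreed:** carriage corners read by eye gave 88–93 mm, and two picture matches that took in the front edge gave 87–89 mm. I discounted the corners as rough (about 3 mm by eye). The two matches were weaker (correlations 0.33 and 0.75, against 0.96), and the end block now stands next to that edge.

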